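# Stamp the card on the sloped board

### The job

Take the sliding straightedge on the sloped board by its knob and slide it up until its upper edge lies on the pencilled line across the card. Then lift the inked turned-handle stamp off its ink pad and, without touching it to the card anywhere else, set its round foot in the pencilled circle, close against the straightedge's upper edge and square to the sloping card, and press it lightly into the foam-backed card with about half a kilo (5 N). Finish while still holding it pressed there so the ink can take; leave the other things on the table alone.

Things in the scene. Friction and masses are not known exactly. Their poses are not given: they have to be found in the camera images.
- board: Wooden drawing board, 280 mm up the slope x 322 mm across, 12 mm thick, fixed, sloping 15 degrees, lower edge towards the robot; place and yaw vary. Origin: centre of its top face, 70 mm above the table. x points up the slope, y across, z square out of the face (leaning back to the robot). Guide rails 8 mm high run up the slope at y = +138 and -138 mm.
- ruler (a joint): Travel in m of the aluminium straightedge up the slope along the board's x: 0 at the lower end, at most 0.19; it starts within 0.035 of the lower end. It stays where it is left; it takes about 6 N to move it.
- ruler_edge (a point): Middle of the aluminium straightedge's upper (uphill) edge, level with the card's face; x up the slope, y along the edge, z square out of the board. The bar is 28 mm wide (down the slope from this edge); its underside is 1 mm, its flat top 7 mm above the card's face; black end blocks ride on the rails, tops 11 mm above the card's face.
- ruler_knob (a point): Centre of the top of the upright round black knob on the straightedge, 24 mm across; the top stands 31 mm above the bar's flat top and the upper 20 mm is the grip. It is 14 mm down the slope from the upper edge and near the right end, at y = -108 mm from the middle. Axes as ruler_edge.
- card: White card, 148 mm up the slope x 105 mm, on a grey foam mat (190 x 150 x 6 mm) on the board, its place up and across varying, square to the straightedge. Origin: centre of its upper face, 7 mm above the board's face; x up the slope, y across, z square out of the card. Pressed, it gives way into the foam at 2 N per mm, up to 4.8 mm; it does not slide.
- card_line (a point): Middle of the pencilled line that runs across the full width of the card, on its face, 8.5 mm down the slope from the card's centre. Axes as the card.
- card_spot (a point): Centre of the pencilled circle (39 mm across) on the card's face that shows where the stamp's foot goes; 18.5 mm up the slope from the line. Axes as the card.
- handle_stamp: Turned dark-wood stamp, 68 mm high, round foot 37 mm across, a waist and a knob on top; about 70 g. Origin: centre of the underside of its foot; z along its axis to the knob. It starts standing upright on the ink pad's felt. Grip it by the knob, TCP about 50 mm above the foot; the grip there is about 28 mm wide.
- ink_pad: Open ink pad, a black tray of 64 x 92 mm, 18 mm high at the rim, fixed on the table to the left or right of the board; the grey felt inside has its top 16 mm above the table. Origin: centre of its underside; its long side lies along its y.
- gold_tin: Bystander: gold-coloured round tin, 64 mm across, 34 mm high. Origin: centre of its underside.
- block_stamp: Bystander: rectangular wood-block stamp, 45 x 68 x 22 mm, near the front edge on the right. Origin: centre of its underside.
- block_stamp_2: Bystander: rectangular wood-block stamp, 45 x 68 x 24 mm, out to the left. Origin: centre of its underside.
- vial: Bystander: small clear vial with a white cap, 26 mm across, 54 mm high. Origin: centre of its underside.
- tape_roll: Bystander: small roll of kraft tape lying flat, 60 mm across, 24 mm high. Origin: centre of its underside.
- bone_folder: Bystander: flat bone folder, 144 x 21 x 8 mm, lying near the front edge on the left. Origin: centre of its underside.
Mind the look-alikes: they are no part of the job. What is shaped like the handle_stamp but blue is not meant.

How it is judged:
On the way, in this order (a step that is already met when the one before it is completed fails the run):
1. the straightedge's upper edge lies on the pencilled line (within 3 mm) (x of ruler_edge in the frame of card_line between -0.003 and 0.003 m), for 0.2 s.
2. the stamp is lifted clear of its ink pad, held in the gripper (height (world z) of handle_stamp above 0.035 m and contact force between handle_stamp and ink_pad below 0.05 N and contact force between the fingers and handle_stamp above 1 N and contact force between handle_stamp and card below 0.1 N), for 0.2 s.
At the end, for the whole second after the job is handed in: Held in the gripper at rest, the stamp's foot is within 5 mm of the circle's centre and about 3.5 mm of the straightedge's upper edge, square to the card within 4 degrees, pressing it with 2 to 9 N; the straightedge's upper edge is within 3 mm of the line; bystanders undisturbed (all of step 1 and horizontal distance between handle_stamp and card_spot below 0.005 m and x of handle_stamp in the frame of ruler_edge between 0.0155 and 0.022 m and angle between the z axis of handle_stamp and the z axis of card, either way round below 0.07 rad and z of handle_stamp in the frame of card below 0.004 m and angle between handle_stamp's own z axis and vertical below 0.6 rad and contact force between handle_stamp and card between 2 and 9 N and contact force between the fingers and handle_stamp above 1 N and contact force between handle_stamp and ink_pad below 0.05 N and linear speed of handle_stamp below 0.01 m/s); the arm keeps its last pose, push and grip.
It fails at once if the inked stamp touches the card more than 12 mm away from the circle's centre (contact force between handle_stamp and card above 0.3 N and distance between handle_stamp and card_spot above 0.012 m).
It fails at once if the stamp is pressed on the card with more than 20 N (contact force between handle_stamp and card above 20 N).
It fails at once if a bystander is moved by more than 30 mm (distance of any of gold_tin, block_stamp, block_stamp_2, vial, tape_roll, bone_folder from where it was at the start of the episode above 0.03 m).
It also fails if it takes over 58 s, if anything falls off the work surface, if the arm or the gripper's body presses on something with over 40 N, if the wrist force passes 120 N, or if a joint passes its speed limit or range.

### The arm

A 6-joint arm with a two-finger parallel gripper is mounted at the origin on a cart in front of the work surface, level with it; the furniture and walls round the work are solid. World frame = base frame: x ahead of the robot, y to its left, z up, the work surface at z = 0. Lengths are in m, angles in rad, forces in N, time in s.
With the tool pointing down it reaches from about 0.35 to 0.775 m from the base axis. Payload 5.5 kg.
Tool frame: the origin (TCP) lies between the finger pads, 19 mm behind the fingertips; this is the grasp point; z points along the fingers, y is the line along which they close (so a half turn about z gives the same grasp; the last joint's range is limited). The gripper opens to 85 mm and grips with 20 to 120 N. Pads are 22 mm wide; open, the fingers measure 114 mm over their backs; the gripper's body (76 mm by 85 mm) begins 54 mm behind the grasp point. The pads swing forward as they close: fully open they stand 13 mm farther back than shut.
Start: joints at [-1.333, 0.313, 0.046, 1.304, 0, 1.431], TCP at [0.212, -0.534, 0.25] pointing down, gripper open.
Joint ranges: [-2.76, 2.76], [-0.86, 1.69], [-1.03, 1.26], [-2.2, 2.34], [-1.47, 1.5], [-3.14, 3.14]. Speed limits (rad/s): [2.57, 2.57, 3.14, 3.14, 3.14, 3.14].

### API

Orientations are given as a unit quaternion [w, x, y, z].
In Python, from workcell import env, cams, ticket, spotter gives the robot as it stands.
- The arm moves only by the tool jog_arm, never from a script. Its argument "increments" is a list that holds one entry, the list of rows, each a list of 7 numbers: the shift along the tool's x, y, z in units of 0.25 m (1.0 is 0.25 m), then the turn, a rotation vector about the tool's x, y, z in units of 180 degrees (1.0 is 180 degrees), then the closure in counts, from 0 (fully open) to 255 (shut). A call has 1 to 20 rows; each row shifts and turns the commanded pose from where the row before left it, along the tool's axes as they then stand; what a row does not reach is not made up. A row lasts 1/10 s, in which the tool goes at most 50 mm and 8.59 degrees, less where a joint would pass 70% of its speed; a pose out of reach is approached as far as the arm can. A call with a number of a shift or a turn outside -1 to 1 is refused whole. A call with a gripper value outside its range is refused whole. The fingers move at their own pace and stop on an object; "force" is the grip in N (left out, the last holds). Time passes only in rows, so rows that do not move let the fingers close. It gives the time, the measured TCP pose, the force, the opening and the grip force at its end, in the units of the state.
- env.get_state(): the state, without advancing time (a new reading comes with each control period).
- cams.read_camera(name): name is "side" or "top" or "wrist"; returns a dict with "pixels" (400x640x3 uint8, red, green, blue), "fx", "fy", "cx", "cy" (pixels), "k1" (the pictures are not rectified: a ray, as slopes to the right and down, at radius r is drawn at 1 + k1 r^2 times it, then the intrinsics apply), "xyz" and "attitude" of the camera in the world; the wrist camera has in their place "mount" (4x4, takes a point from camera to tool coordinates, whose origin is the TCP and whose axes are the flange's). Camera axes: x right, y down, z forward; pixel columns grow to the right and rows downward; lengths in m; the calibration is good to about 2 mm. A picture is of the moment at which its call begins: read the wrist's pose just before it. There is no depth.
- ticket.hand_in(): hands the job in; it is judged then, once.
Trained networks look in the newest picture that a camera, given by its name, has taken for a name from the list of things; names that differ only in an ending like _2 or _b are one class to them, and where a whole thing is asked for, a point or a joint stands for the part that bears it (a point fixed in the world has none). Each returns a list of dicts, best first, with "conf" (0 to 1); they miss things now and then, are a little off and sometimes report something else, mostly with a low value. They report only what shows in the picture. A call takes as long as a camera call. They do not tell look-alikes from the thing itself.
- spotter.find_in(target, camera): "uv" ([column, row] in pixels, amid what is visible of it).
- spotter.cut_out(target, camera): "region" (400x640 bool, what is visible of it) and "uv" ([column, row] in pixels, amid what is visible of it).
- spotter.landmark_of(target, camera): "uv" ([column, row] in pixels: a listed point, or the origin of a listed thing).
The state is a dict: "clock": time; "joint_pos": joint angles; "qvel": joint speeds; "tau": joint torques, N m; "tcp_pos": TCP position; "orientation": TCP orientation; "wrist_force": force on the tool from outside, world axes, zero at the start; "ft_torque": the same for the moment, N m; "finger_gap": finger opening in m; "grip_force": force on a finger pad.
Only numpy, scipy, OpenCV 4.12 (cv2) and the standard library are available. Lean on these libraries where they do the work, as an engineer would, in place of code of your own. Each camera call takes 0.05 s, during which the arm holds its last target. There are 200 camera calls.

## Working session

There is one attempt and no reset: what is moved stays moved. The work goes in short steps, Python scripts to look and compute and a tool call to move; the robot and the scene stay as the last step left them, time stands still between calls to the robot, and variables do not carry over. Pictures are saved under pics/ and viewed, at most 12 in all, crops included, and the job is handed in when it is done.

Besides the shell and the picture viewer there is one more tool, called after "Call:" as name([rows], argument=value, ...), one row to a line, values as JSON. jog_arm: Moves the arm, as the interface text tells. Shifts and turns lie within -1 to 1; 1 stands for 0.25 m of shift or 180 degrees of turn. Its arguments: {"type":"object","properties":{"increments":{"type":"array"},"force":{"type":"number"}},"required":["increments"]}

```bash
mkdir -p pics; ls
cat > h.py <<'E'
import numpy as np, cv2
from scipy.spatial.transform import Rotation as R
from workcell import env, cams, ticket, spotter
def quat(q): return R.from_quat([q[1],q[2],q[3],q[0]])
def rd(name):
    s=env.get_state(); c=cams.read_camera(name)
    if 'mount' in c:
        M=np.array(c['mount']); Rt=quat(s['orientation']).as_matrix()
        c['R']=Rt@M[:3,:3]; c['p']=np.array(s['tcp_pos'])+Rt@M[:3,3]
    else:
        a=np.array(c['attitude']); c['R']=a if a.shape==(3,3) else quat(a).as_matrix()
        c['p']=np.array(c['xyz'])
    return c
def save(c,f): cv2.imwrite('pics/'+f,c['pixels'][:,:,::-1])
def ray(c,uv):
    K=np.array([[c['fx'],0,c['cx']],[0,c['fy'],c['cy']],[0,0,1.]])
    x=cv2.undistortPoints(np.array([[uv]],float),K,np.array([c['k1'],0,0,0.]))[0,0]
    d=c['R']@np.array([x[0],x[1],1]); return c['p'],d/np.linalg.norm(d)
def onz(c,uv,z):
    p,d=ray(c,uv); return p+d*(z-p[2])/d[2]
def proj(c,X):
    x=c['R'].T@(np.array(X)-c['p']); a=x[:2]/x[2]; a=a*(1+c['k1']*(a@a))
    return np.array([c['fx']*a[0]+c['cx'],c['fy']*a[1]+c['cy']])
def tri(rs):
    A=0;b=0
    for p,d in rs:
        P=np.eye(3)-np.outer(d,d); A=A+P; b=b+P@p
    X=np.linalg.solve(A,b); return X,[np.linalg.norm((np.eye(3)-np.outer(d,d))@(X-p)) for p,d in rs]
E
python3 - <<'E'
from h import *
np.set_printoptions(precision=4,suppress=True)
C={n:rd(n) for n in('top','side')}
ims=[]
for n,c in C.items():
    save(c,n+'0.png'); print(n,c['p'],c['R'].tolist(),c['fx'],c['k1'])
for t in ['board','ruler_edge','ruler_knob','card','card_line','card_spot','handle_stamp','ink_pad','gold_tin','block_stamp','vial','tape_roll','bone_folder']:
    for n in C:
        print(t,n,[(np.round(r['uv'],1).tolist(),round(r['conf'],2)) for r in spotter.landmark_of(t,n)[:3]])
print(env.get_state())
E
```

```text
pics
top [0.2246 0.0116 1.5192] [[0.09548857588664274, -0.9741303829870699, 0.2048217000627758], [-0.9954255555826413, -0.09409508034946067, 0.016555335907758012], [0.0031456586164161082, -0.20546560002952652, -0.9786592829153443]] 428.0938439824778 -0.02477713099838326
side [0.0457 0.9068 0.5066] [[-0.8843940356559048, -0.16847753287022788, 0.435272915093765], [-0.46597166076211466, 0.37223407202766473, -0.8026906047714154], [-0.02678807687870491, -0.9127196264678793, -0.407707348961821]] 380.3465870077108 -0.014151133832466729
board top []
board side [([295.9, 187.1], 0.82), ([276.6, 259.3], 0.49), ([349.8, 176.6], 0.44)]
ruler_edge top [([318.3, 207.6], 0.73)]
ruler_edge side [([323.1, 199.4], 0.94), ([298.2, 187.5], 0.58)]
ruler_knob top [([346.1, 213.4], 0.61)]
ruler_knob side [([246.0, 305.7], 0.38)]
card top [([326.2, 183.3], 0.69), ([421.5, 184.0], 0.48)]
card side [([298.5, 185.0], 0.7), ([341.3, 172.1], 0.28)]
card_line top [([320.6, 181.0], 0.61)]
card_line side [([304.7, 188.0], 0.58)]
card_spot top [([322.3, 178.5], 0.96)]
card_spot side [([296.0, 184.8], 0.72), ([225.1,
[... 572 characters left out ...]
pe_roll top [([426.8, 185.6], 0.55), ([347.3, 217.9], 0.31)]
tape_roll side [([342.6, 173.5], 0.67)]
bone_folder top [([324.1, 175.7], 0.72), ([277.3, 239.2], 0.5)]
bone_folder side [([348.4, 246.0], 0.74)]
{'clock': 1.4, 'joint_pos': array([-1.3326,  0.3132,  0.0461,  1.3036,  0.    ,  1.4312]), 'qvel': array([ 0.0001,  0.0005,  0.0001, -0.    , -0.0004,  0.0014]), 'tau': array([  0.0003, -48.0461,  29.8805,   0.0006,  -0.0001,  -0.    ]), 'tcp_pos': array([ 0.2121, -0.5345,  0.25  ]), 'orientation': array([0.    , 0.9822, 0.1878, 0.    ]), 'wrist_force': array([ 0.367 ,  0.1336, -0.1218]), 'ft_torque': array([-0.0645, -0.0008,  0.0453]), 'grip_force': 0.0, 'finger_gap': 0.0856230650234764}
```

Run:
```python
import cv2
a=cv2.imread('pics/top0.png')[120:290,180:460]; cv2.imwrite('pics/topc.png',cv2.resize(a,(784,476),interpolation=3))
a=cv2.imread('pics/side0.png')[130:340,200:450]; cv2.imwrite('pics/sidec.png',cv2.resize(a,(700,588),interpolation=3))
```

```text
(no output)
```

View pics/topc.png

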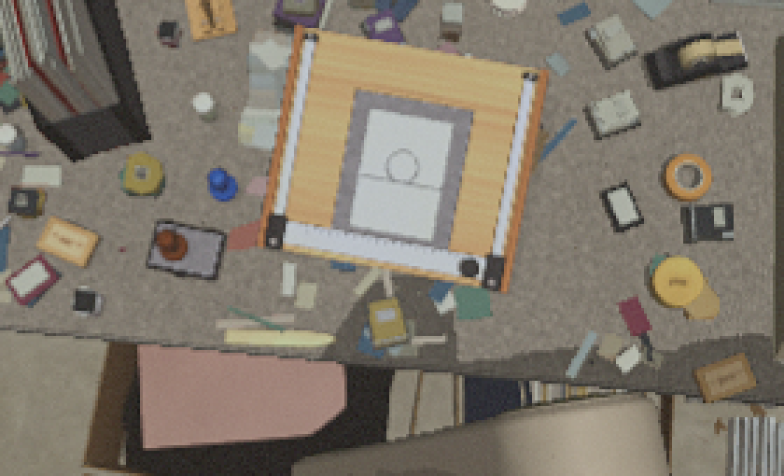

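View pics/sidec.png

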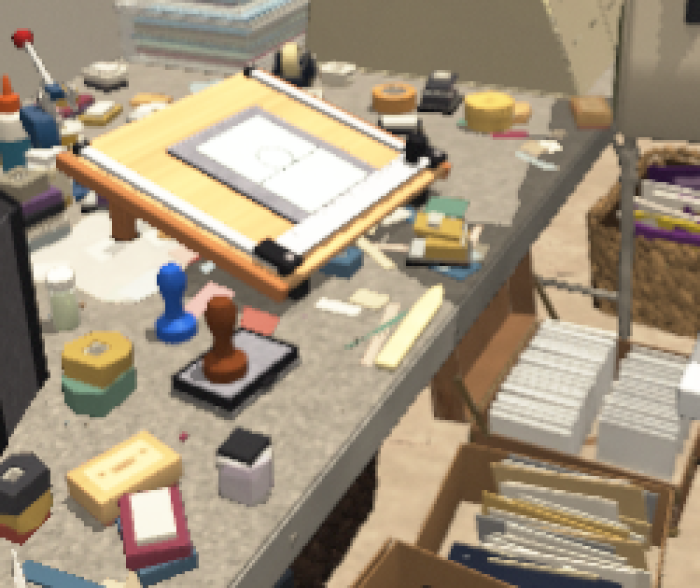

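Top view: the brown turned stamp on the ink pad is at about (240,207). The blue look-alike is at (259,186), and only the brown one stands on the pad. The straightedge is at the low end with its knob at (347,215). The side view agrees: brown stamp at (279,262), blue at (262,247).

```bash
cat >> h.py <<'E'
from scipy.optimize import least_squares
T15=np.radians(15)
def brd(x,y,yaw):
    # x axis up slope
    return R.from_euler('z',yaw).as_matrix()@R.from_euler('y',-T15).as_matrix(), np.array([x,y,.07])
E
python3 - <<'E'
from h import *
np.set_printoptions(precision=4,suppress=True)
c=rd('top'); s=rd('side')
L=[(.14,.161,0),(.14,-.161,0),(-.14,-.161,0),(-.14,.161,0)]
uv=np.array([(297,25),(549,72),(508,292),(259,248)])/2.8+[180,120]-[.3,.3]
f=lambda q:np.concatenate([proj(c,brd(*q)[0]@np.array(l)+brd(*q)[1])-u for l,u in zip(L,uv)])
r=least_squares(f,[.5,0,-.1]); print('board',r.x,r.fun)
B,o=brd(*r.x)
def onb(uv,h):
    p,d=ray(c,uv); n=B[:,2]; t=(n@(o+n*h-p))/(n@d); return B.T@(p+t*d-o)
for nm,u,h in [('spot',(322.3,178.5),.007),('spotimg',(323.4,179.2),.007),('knob',(347.5,215),.045)]:
    print(nm,onb(u,h))
print('stamp',tri([ray(c,(240.7,206.5)),ray(s,(280.2,245))]))
print('stamp knob top z.084',onz(c,(241,206),.08),'foot side',onz(s,(280.9,262.3),.016))
for nm,u,h in [('blue',(259.3,186),.04),('vial',(252,158),.03),('tin',(421,221),.034),('bs',(438,256),.02),('bs2',(204,207),.02),('tape',(426,184),.02)]: print(nm,onz(c,u,h))
w=cams.read_camera('wrist'); print(w['mount'],w['fx'],w['cy'],w['cx'],w['k1'])
E
```

```text
board [ 0.6037  0.0373 -0.0878] [-0.4896  0.4316  0.5724 -0.2288  0.5018  0.292  -0.5921 -0.5389]
spot [-0.0068  0.0028  0.007 ]
spotimg [-0.0085 -0.0014  0.007 ]
knob [-0.113  -0.1051  0.045 ]
stamp (array([0.4736, 0.314 , 0.0591]), [np.float64(0.0010019387780990968), np.float64(0.0010019387780989862)])
stamp knob top z.084 [0.4709 0.3084 0.08  ] foot side [0.4738 0.3182 0.016 ]
blue [0.5557 0.2616 0.04  ]
vial [0.659  0.3028 0.03  ]
tin [ 0.4863 -0.3181  0.034 ]
bs [ 0.371  -0.3865  0.02  ]
bs2 [0.4649 0.4519 0.02  ]
tape [ 0.6255 -0.3328  0.02  ]
[[-0.0007 -0.9629 -0.2697  0.0683]
 [ 1.     -0.0009  0.0006 -0.0009]
 [-0.0008 -0.2697  0.9629 -0.1236]
 [ 0.      0.      0.      1.    ]] 316.1975558686016 194.1880646420941 318.6576086520691 -0.0383845082077297
```

```bash
cat >> h.py <<'E'
def toolR(yaw,tilt=True):
    B=brd(0,0,yaw)[0] if tilt else R.from_euler('z',yaw).as_matrix()
    return np.column_stack([B[:,1],B[:,0],-B[:,2]])   # tool x=board y, y=upslope, z=into board
def plan(p1,R1,g,n=None,vmax=.04,dec=3):
    s=env.get_state(); p=np.array(s['tcp_pos']); Q=quat(s['orientation']); R1=R.from_matrix(R1)
    rv=(Q.inv()*R1).as_rotvec(); d=np.array(p1)-p
    if n is None: n=int(np.ceil(max(np.linalg.norm(d)/vmax,np.degrees(np.linalg.norm(rv))/7.5,1)))
    rows=[]
    for i in range(n):
        tgt=np.array(p1)-d*(1-(i+1)/n)
        a=np.round(Q.inv().apply(tgt-p)/.25,dec); b=np.round((Q.inv()*R1).as_rotvec()/(n-i)/np.pi,dec)
        rows.append([*a.tolist(),*b.tolist(),g]); p=p+Q.apply(a*.25); Q=Q*R.from_rotvec(b*np.pi)
    print(str(rows).replace(' ','')); print('end err mm',np.round((p-p1)*1e3,2),'deg',np.degrees((Q.inv()*R1).magnitude()).round(2))
E
python3 - <<'E'
from h import *
plan([.56,-.02,.30],toolR(-.0878),0)
E
```

```text
[[0.128,-0.087,-0.013,-0.005,0.003,-0.022,0],[0.134,-0.079,-0.012,-0.005,0.003,-0.022,0],[0.14,-0.068,-0.013,-0.005,0.003,-0.022,0],[0.144,-0.059,-0.012,-0.005,0.003,-0.022,0],[0.147,-0.048,-0.011,-0.005,0.003,-0.022,0],[0.151,-0.038,-0.011,-0.005,0.003,-0.022,0],[0.153,-0.027,-0.01,-0.004,0.003,-0.022,0],[0.155,-0.016,-0.009,-0.005,0.003,-0.022,0],[0.155,-0.006,-0.007,-0.004,0.003,-0.022,0],[0.156,0.005,-0.006,-0.004,0.003,-0.022,0],[0.155,0.016,-0.004,-0.005,0.003,-0.022,0],[0.153,0.027,-0.003,-0.004,0.003,-0.022,0],[0.151,0.038,-0.001,-0.005,0.003,-0.021,0],[0.149,0.047,0.001,-0.004,0.003,-0.022,0],[0.144,0.057,0.004,-0.005,0.002,-0.021,0],[0.141,0.067,0.005,-0.004,0.003,-0.022,0]]
end err mm [ 0.03 -0.02  0.03] deg 0.09
```

Call:
jog_arm([
  [[0.128,-0.087,-0.013,-0.005,0.003,-0.022,0],[0.134,-0.079,-0.012,-0.005,0.003,-0.022,0],[0.14,-0.068,-0.013,-0.005,0.003,-0.022,0],[0.144,-0.059,-0.012,-0.005,0.003,-0.022,0],[0.147,-0.048,-0.011,-0.005,0.003,-0.022,0],[0.151,-0.038,-0.011,-0.005,0.003,-0.022,0],[0.153,-0.027,-0.01,-0.004,0.003,-0.022,0],[0.155,-0.016,-0.009,-0.005,0.003,-0.022,0],[0.155,-0.006,-0.007,-0.004,0.003,-0.022,0],[0.156,0.005,-0.006,-0.004,0.003,-0.022,0],[0.155,0.016,-0.004,-0.005,0.003,-0.022,0],[0.153,0.027,-0.003,-0.004,0.003,-0.022,0],[0.151,0.038,-0.001,-0.005,0.003,-0.021,0],[0.149,0.047,0.001,-0.004,0.003,-0.022,0],[0.144,0.057,0.004,-0.005,0.002,-0.021,0],[0.141,0.067,0.005,-0.004,0.003,-0.022,0],[0,0,0,0,0,0,0],[0,0,0,0,0,0,0]],
])

```text
clock: 3.35
tcp_pos: [0.56, -0.0192, 0.2999]
orientation: [0.096, 0.73, 0.671, 0.088]
wrist_force: [-1.1, 0.1, 0.0]
finger_gap: 0.0854
grip_force: 0.0
```

Run:
```python
from h import *
import pickle
w=rd('wrist'); save(w,'w1.png'); pickle.dump(w,open('w1.pkl','wb'))
print(env.get_state()['tcp_pos'],w['p'])
for t in ['ruler_edge','ruler_knob','card','card_line','card_spot','board']:
    print(t,[(np.round(r['uv'],1).tolist(),round(r['conf'],2)) for r in spotter.landmark_of(t,'wrist')[:2]])
```

```text
[ 0.55965026 -0.01997399  0.29979957] [0.53366325 0.05237783 0.41933381]
ruler_edge [([207.4, 110.6], 0.78)]
ruler_knob [([185.6, 218.2], 0.88)]
card [([282.7, 116.1], 0.95)]
card_line [([270.8, 114.6], 0.93)]
card_spot [([290.8, 112.7], 0.82)]
board []
```

View pics/w1.png

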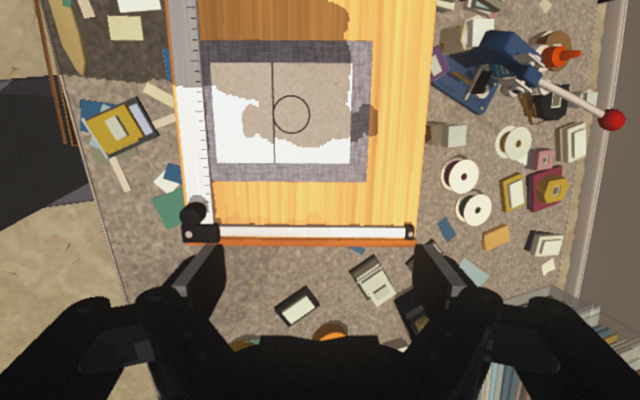

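Wrist view: the card line is at u≈273, the circle at (291,114), the straightedge along u≈190 and the knob near (193,212). I'll enlarge this to read exact pixels.

Run:
```python
import cv2
a=cv2.imread('pics/w1.png')[40:250,160:430]; cv2.imwrite('pics/w1c.png',cv2.resize(a,None,fx=2.8,fy=2.8,interpolation=3))
```

```text
(no output)
```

View pics/w1c.png

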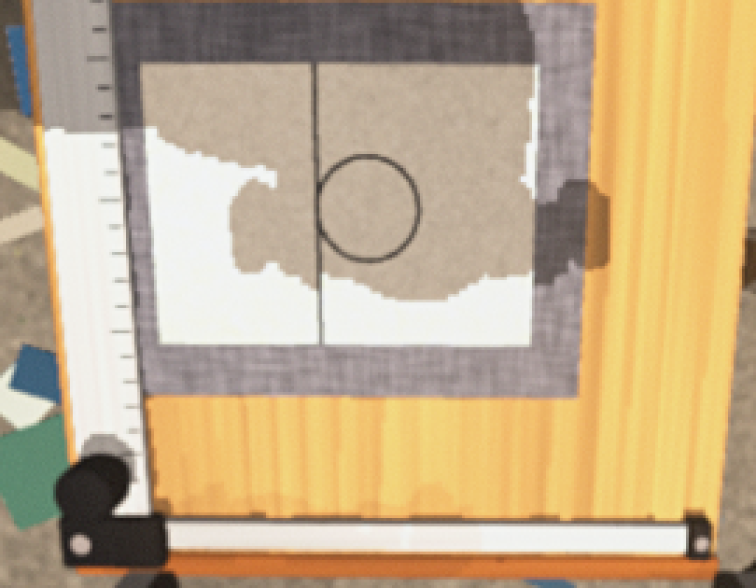

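```bash
cat > fit.py <<'E'
from h import *
import pickle
np.set_printoptions(precision=4,suppress=True)
w=pickle.load(open('w1.pkl','rb'))
px=lambda u,v:np.array([u,v])/2.8+[160,40]-[.3,.3]
def inB(uv,B,o,h):
    p,d=ray(w,uv); n=B[:,2]; t=(n@(o+n*h-p))/(n@d); return B.T@(p+t*d-o)
def f(q):
    x,y,yaw,cx,cy,s=q; B,o=brd(x,y,yaw); e=[]
    for (u,v),dx,dy in [((140,63),-.074,.0525),((539,64),.074,.0525),((532,346),.074,-.0525),((158,344),-.074,-.0525),((313,63),-.0085,.0525),((322,345),-.0085,-.0525),((369,209),.01,0)]:
        e+=list(inB(px(u,v),B,o,.007)[:2]-[cx+dx,cy+dy])
    for u,v in [(112,50),(130,270),(149,510)]: e.append(inB(px(u,v),B,o,.014)[0]-s)
    for u,v in [(752,50),(725,450)]: e.append(inB(px(u,v),B,o,0)[0]-.14)
    for u,v in [(300,538),(600,540)]: e.append(inB(px(u,v),B,o,.008)[1]+.138)
    return np.array(e)*1e3
r=least_squares(f,[.6037,.0373,-.0878,-.018,0,-.1]); print(r.x); print(r.fun.round(1))
x,y,yaw,cx,cy,s=r.x; B,o=brd(x,y,yaw)
P=lambda a,b,h:o+B@np.array([a,b,h])
K=P(s-.014,-.108,.045); print('knob',K,proj(w,K),'crop',(proj(w,K)-[160,40])*2.8, 'line-s mm',(cx-.0085-s)*1e3)
print('spot',P(cx+.01,cy,.007))
pickle.dump((r.x,K,B,o),open('fit.pkl','wb'))
E
python3 fit.py
```

```text
[ 0.6018  0.0404 -0.0898 -0.0162 -0.003  -0.0975]
[ 0.7  0.3  0.1 -0.1  0.5 -0.2 -0.7  0.1 -0.7  0.  -0.6 -0.2  0.6  0.1
  0.3  0.3 -0.7 -1.5  1.6  0.2 -0.2]
knob [ 0.4732 -0.0564  0.0846] [189.5611 218.4249] crop [ 82.771  499.5898] line-s mm 72.73181257273637
spot [0.5937 0.0381 0.0751]
```

Run:
```python
from h import *
import pickle
q,K,B,o=pickle.load(open('fit.pkl','rb'))
plan(K+B[:,2]*.05,toolR(q[2]),0,vmax=.045)
plan(K-B[:,2]*.006,toolR(q[2]),0,vmax=.045)
```

```text
[[-0.034,-0.109,0.109,-0.0,-0.0,0.0,0],[-0.035,-0.108,0.11,-0.0,-0.0,0.0,0],[-0.034,-0.109,0.109,-0.0,-0.0,0.0,0],[-0.035,-0.109,0.11,-0.0,-0.0,0.0,0],[-0.034,-0.108,0.109,-0.0,-0.0,0.0,0]]
end err mm [0.05 0.01 0.01] deg 0.11
[[-0.029,-0.09,0.128,-0.0,-0.0,0.0,0],[-0.028,-0.091,0.129,-0.0,-0.0,0.0,0],[-0.029,-0.09,0.128,-0.0,-0.0,0.0,0],[-0.029,-0.091,0.129,-0.0,-0.0,0.0,0],[-0.029,-0.09,0.128,-0.0,-0.0,0.0,0],[-0.028,-0.091,0.129,-0.0,-0.0,0.0,0]]
end err mm [-0.01  0.05 -0.01] deg 0.11
```

Call:
jog_arm([
  [[-0.034,-0.109,0.109,0,0,0,0],[-0.035,-0.108,0.11,0,0,0,0],[-0.034,-0.109,0.109,0,0,0,0],[-0.035,-0.109,0.11,0,0,0,0],[-0.034,-0.108,0.109,0,0,0,0],[0,0,0,0,0,0,0],[0,0,0,0,0,0,0]],
])

```text
clock: 4.4
tcp_pos: [0.4611, -0.055, 0.1335]
orientation: [0.096, 0.731, 0.67, 0.088]
wrist_force: [1.5, -0.7, -0.3]
finger_gap: 0.0851
grip_force: 0.0
```

Run:
```python
from h import *
import pickle
q,K,B,o=pickle.load(open('fit.pkl','rb'))
w=rd('wrist'); save(w,'w2.png')
r=spotter.landmark_of('ruler_knob','wrist')
print([(x['uv'],x['conf']) for x in r[:2]],proj(w,K))
if r:
    p,d=ray(w,r[0]['uv']);n=B[:,2];t=n@(K-p)/(n@d);print('knob board-offset mm',B.T@(p+t*d-K)*1e3)
```

```text
[([314.7, 228.4], 0.76)] [317.94553946 227.66194686]
knob board-offset mm [-1.91503840e+00 -4.68848057e-01  8.12775872e-15]
```

View pics/w2.png

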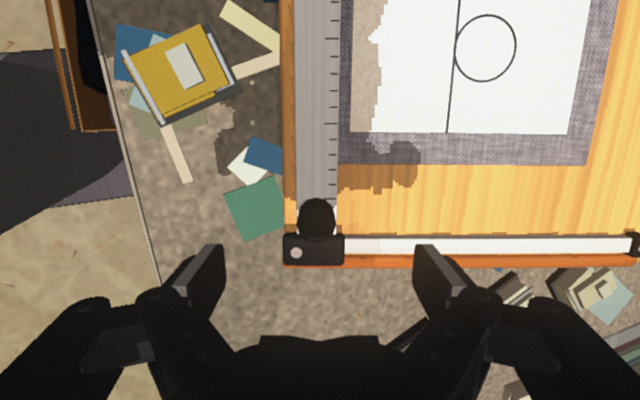

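The knob at (317,225) lies between the fingers, within 2 mm of the fit. I'll descend and grip it.

Call:
jog_arm([
  [[0,-0.002,0.075,0,0,0,0],[0,-0.002,0.075,0,0,0,0],[0,0,0.074,0,0,0,0],[0,0,0,0,0,0,0],[0,0,0,0,0,0,255],[0,0,0,0,0,0,255],[0,0,0,0,0,0,255],[0,0,0,0,0,0,255],[0,0,0,0,0,0,255],[0,0,0,0,0,0,255],[0,0,0,0,0,0,255]],
], force=40)

```text
clock: 5.6
tcp_pos: [0.4744, -0.0558, 0.0794]
orientation: [0.096, 0.731, 0.67, 0.088]
wrist_force: [-3.0, 0.1, 7.1]
finger_gap: 0.0224
grip_force: 38.8
```

Run:
```python
from h import *
import pickle
q,K,B,o=pickle.load(open('fit.pkl','rb'))
s=env.get_state();b=B.T@(s['tcp_pos']-o);print(b,'goal x',q[3]-.0225,'dx mm',(q[3]-.0225-b[0])*1e3)
Rt=quat(s['orientation']).as_matrix(); print('tool dir of bx',Rt.T@B[:,0])
```

```text
[-0.11174785 -0.10731397  0.03970851] goal x -0.038733826638501015 dx mm 73.01402568002148
tool dir of bx [-3.04543900e-03  9.99995361e-01  5.00370651e-05]
```

Call:
jog_arm([
  [[0,0.02,0,0,0,0,255],[0,0.03,0,0,0,0,255],[-0.001,0.04,0,0,0,0,255],[0,0.04,0,0,0,0,255],[0,0.04,0,0,0,0,255],[0,0.04,0,0,0,0,255],[0,0.03,0,0,0,0,255],[0,0.03,0,0,0,0,255],[0,0.022,0,0,0,0,255],[0,0,0,0,0,0,255],[0,0,0,0,0,0,255]],
])

```text
clock: 6.7
tcp_pos: [0.5439, -0.0623, 0.0981]
orientation: [0.096, 0.731, 0.67, 0.088]
wrist_force: [-4.9, 0.1, 7.7]
finger_gap: 0.0223
grip_force: 39.2
```

Run:
```python
from h import *
import pickle
q,K,B,o=pickle.load(open('fit.pkl','rb'))
s=env.get_state();print(B.T@(s['tcp_pos']-o),s['wrist_force'])
w=rd('wrist'); save(w,'w3.png'); pickle.dump(w,open('w3.pkl','wb'))
print(proj(w,o+B@np.array([q[3]-.0085,q[4],.014])))
cv2.imwrite('pics/w3c.png',cv2.resize(cv2.imread('pics/w3.png')[0:250,200:520],None,fx=2.4,fy=2.4,interpolation=3))
```

```text
[-0.03948583 -0.10752985  0.03969992] [-4.92313943  0.14155646  7.69708375]
[354.64206765  20.95822709]
```

View pics/w3c.png

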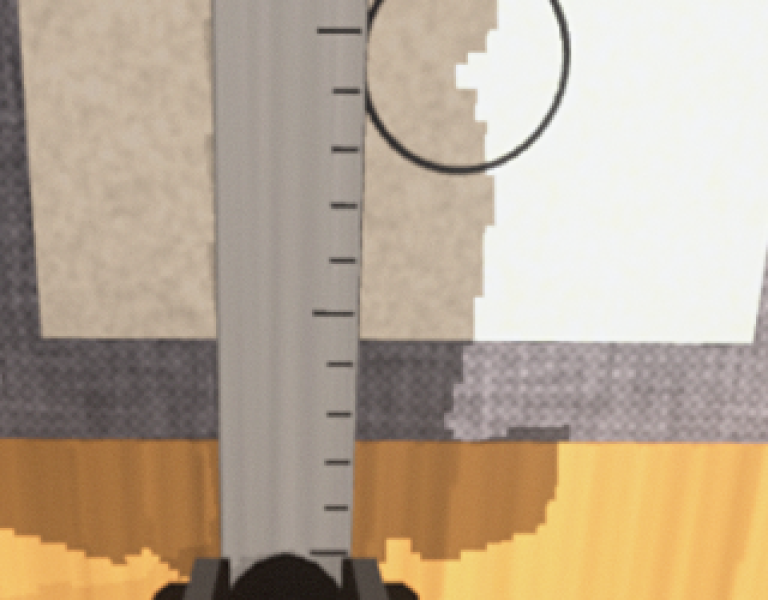

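Run:
```python
from h import *
import pickle
q,K,B,o=pickle.load(open('fit.pkl','rb')); w=pickle.load(open('w3.pkl','rb'))
def inB(uv,h):
    uv=np.array(uv)/2.4+[200,0]-[.3,.3]
    p,d=ray(w,uv); n=B[:,2]; t=(n@(o+n*h-p))/(n@d); return (B.T@(p+t*d-o)*1e3).round(2)
print('circ R',inB((568,55),.007),'bottom',inB((461,171),.007),'fit spot',q[3]+.01,q[4])
print('edge',inB((367,20),.014),inB((361,260),.014),inB((352,500),.014),'goal',q[3]-.0085)
print('card corners',inB((41,338),.007),inB((755,343),.007),'fit',q[3]-.074,q[3]+.074,q[4]-.0525)
```

```text
circ R [13.05 -1.61  7.  ] bottom [ -6.06 -22.59   7.  ] fit spot -0.006233826638501019 -0.0030121401268273424
edge [-25.74   2.06  14.  ] [-25.74 -39.46  14.  ] [-26.24 -87.54  14.  ] goal -0.02473382663850102
card corners [-90.34 -55.03   7.  ] [ 57.49 -55.42   7.  ] fit -0.09023382663850102 0.057766173361498974 -0.05551214012682734
```

Call:
jog_arm([
  [[0,0.004,0,0,0,0,255],[0,0,0,0,0,0,255],[0,0,0,0,0,0,255],[0,0,0,0,0,0,0],[0,0,0,0,0,0,0],[0,0,0,0,0,0,0],[0,0,0,0,0,0,0],[0,0,-0.1,0,0,0,0],[0,0,-0.16,0,0,0,0],[0,0,-0.16,0,0,0,0],[0.05,0,-0.12,0,0,0,0],[0.1,0,-0.1,0,0,0,0],[0,0,0,0,0,0,0],[0,0,0,0,0,0,0]],
])

```text
clock: 8.15
tcp_pos: [0.5078, -0.021, 0.2525]
orientation: [0.096, 0.73, 0.671, 0.088]
wrist_force: [-0.5, 0.2, 0.1]
finger_gap: 0.0852
grip_force: 0.0
```

Run:
```python
from h import *
import pickle
q,K,B,o=pickle.load(open('fit.pkl','rb'))
s=env.get_state();print(B.T@(s['tcp_pos']-o),s['wrist_force'])
w=rd('wrist'); save(w,'w4.png'); pickle.dump(w,open('w4.pkl','wb'))
x0,y0=np.round(proj(w,o+B@np.array([q[3]+.0,q[4],.007]))).astype(int); print(x0,y0)
x0=max(x0-130,0);y0=max(y0-90,0);print(x0,y0)
cv2.imwrite('pics/w4c.png',cv2.resize(cv2.imread('pics/w4.png')[y0:y0+200,x0:x0+260],None,fx=3,fy=3,interpolation=3))
# stamp from hover: z of grip on vertical stamp
c=rd('top');d=rd('side')
for n in('top','side'): print(n,[(np.round(r['uv'],1).tolist(),round(r['conf'],2)) for r in spotter.cut_out('handle_stamp',n)[:3]])
plan([.46,.26,.26],toolR(np.radians(-5.1),False),0)
```

```text
[-0.03779466 -0.06962301  0.19908703] [-0.46934749  0.24716367  0.0937654 ]
342 109
212 19
top [([202.6, 208.7], 0.61), ([258.6, 186.2], 0.48), ([315.5, 169.0], 0.36)]
side [([261.1, 235.2], 0.86), ([277.3, 254.0], 0.68)]
[[0.138,-0.033,-0.014,0.01,-0.0,0.0,0],[0.138,-0.034,-0.012,0.01,-0.0,0.0,0],[0.139,-0.034,-0.012,0.01,-0.0,0.0,0],[0.138,-0.035,-0.01,0.01,-0.0,0.0,0],[0.138,-0.034,-0.009,0.011,-0.0,0.0,0],[0.138,-0.036,-0.008,0.01,-0.0,0.0,0],[0.139,-0.035,-0.007,0.011,-0.0,0.0,0],[0.138,-0.035,-0.006,0.01,-0.0,0.0,0]]
end err mm [0.12 0.01 0.01] deg 0.1
```

View pics/w4c.png

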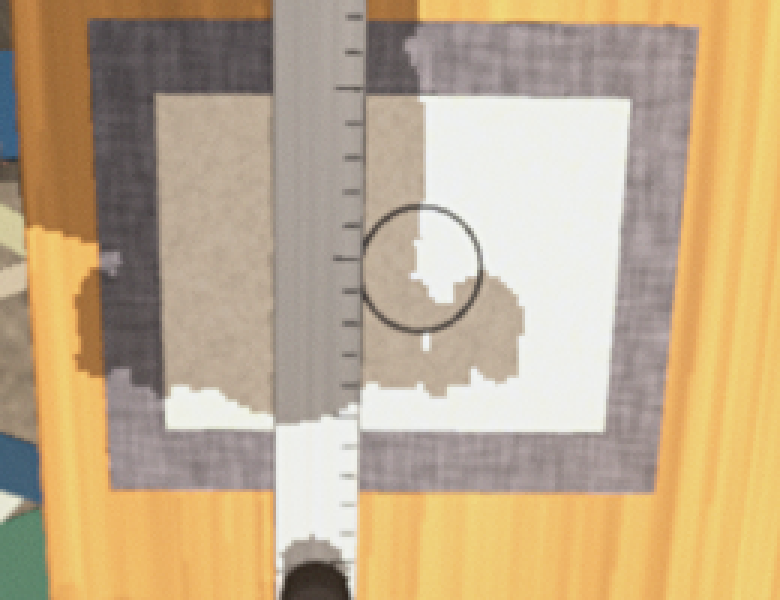

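The straightedge's edge now covers the line and is tangent to the circle (edge at u≈364 in the crop, circle from 363 to 482). I'll check that numerically while moving towards the stamp.

Call:
jog_arm([
  [[0.138,-0.033,-0.014,0.01,0,0,0],[0.138,-0.034,-0.012,0.01,0,0,0],[0.139,-0.034,-0.012,0.01,0,0,0],[0.138,-0.035,-0.01,0.01,0,0,0],[0.138,-0.034,-0.009,0.011,0,0,0],[0.138,-0.036,-0.008,0.01,0,0,0],[0.139,-0.035,-0.007,0.011,0,0,0],[0.138,-0.035,-0.006,0.01,0,0,0],[0,0,0,0,0,0,0],[0,0,0,0,0,0,0]],
])

```text
clock: 9.4
tcp_pos: [0.4604, 0.2606, 0.2601]
orientation: [0.001, 0.737, 0.676, 0.0]
wrist_force: [0.1, -0.6, -0.8]
finger_gap: 0.0858
grip_force: 0.0
```

Run:
```python
from h import *
import pickle
q,K,B,o=pickle.load(open('fit.pkl','rb')); w=pickle.load(open('w4.pkl','rb'))
def inB(uv,h):
    uv=np.array(uv)/3+[212,19]-[.3,.3]
    p,d=ray(w,uv); n=B[:,2]; t=(n@(o+n*h-p))/(n@d); return (B.T@(p+t*d-o)*1e3).round(2)
for u in [(155,95),(630,98),(607,432),(165,430),(421,268)]: print('card',inB(u,.007))
for u in [(366,60),(364,265),(360,430)]: print('edge',inB(u,.014))
print('fit',q)
w=rd('wrist'); save(w,'w5.png'); pickle.dump(w,open('w5.pkl','wb')); print(env.get_state()['tcp_pos'])
r=spotter.cut_out('handle_stamp','wrist')
for x in r[:3]:
    m=x['region']; ys,xs=np.nonzero(m); print(np.round(x['uv'],1),round(x['conf'],2),xs.min(),xs.max(),ys.min(),ys.max(),w['pixels'][m].mean(0).round())
print([(np.round(x['uv'],1),round(x['conf'],2)) for x in spotter.landmark_of('handle_stamp','wrist')[:3]])
```

```text
card [-89.89  49.29   7.  ]
card [57.37 49.39  7.  ]
card [ 58.47 -55.59   7.  ]
card [-90.66 -55.56   7.  ]
card [-6.11 -2.46  7.  ]
edge [-25.1   58.12  14.  ]
edge [-24.82  -1.6   14.  ]
edge [-25.32 -54.13  14.  ]
fit [ 0.60175794  0.04044547 -0.08982477 -0.01623383 -0.00301214 -0.09746564]
[0.46039847 0.2598729  0.26034519]
[324.3 114.3] 0.72 311 343 97 130 [81. 42. 25.]
[404.1 154.1] 0.56 387 427 136 170 [ 55.  89. 177.]
[(array([399.8, 149.1]), 0.96), (array([324.7, 115.6]), 0.93)]
```

View pics/w5.png

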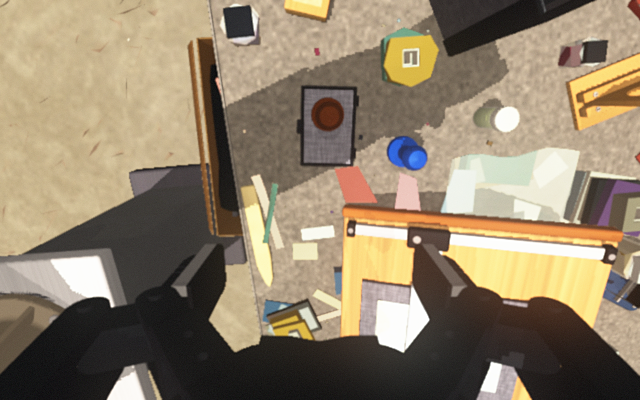

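Two candidates: the brown stamp at (327,114) on the pad and the blue one at (406,153) on the table. The brown one fits, being dark wood and standing on the felt. I'll confirm it in a crop.

Run:
```python
from h import *
import pickle
w=pickle.load(open('w5.pkl','rb'))
cv2.imwrite('pics/w5c.png',cv2.resize(cv2.imread('pics/w5.png')[70:180,280:440],None,fx=5,fy=5,interpolation=3))
print('foot',onz(w,(324.7,115.6),.016)); 
for p in ([.4736,.314,.016],): print(proj(w,p),proj(w,[p[0],p[1],.084]))
```

```text
foot [0.47227128 0.31769631 0.016     ]
[326.13188813 118.82582516] [327.95727332 121.8562194 ]
```

View pics/w5c.png

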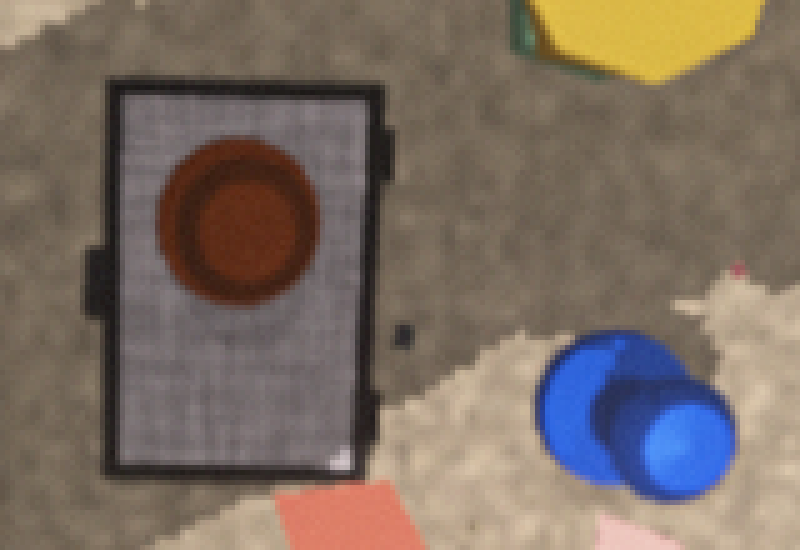

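The brown stamp stands on the pad with its foot disc at (327.4,113.8). The blue one stands 80 px to the right, off the pad.

Run:
```python
from h import *
import pickle
w=pickle.load(open('w5.pkl','rb'))
print(onz(w,(327.4,113.8),.02),onz(w,(329,115.8),.078))
plan([.4745,.3195,.14],toolR(-.0898,False),0)
```

```text
[0.47536549 0.31952328 0.02      ] [0.47517491 0.31917119 0.078     ]
[[0.061,0.008,0.121,0.0,0.0,0.0,0],[0.062,0.009,0.121,0.0,0.0,0.0,0],[0.061,0.008,0.121,0.0,0.0,0.0,0],[0.061,0.009,0.121,0.001,0.0,0.001,0]]
end err mm [ 0.12 -0.03 -0.11] deg 0.09
```

Call:
jog_arm([
  [[0.061,0.01,0.121,0,0,0,0],[0.062,0.01,0.121,0,0,0,0],[0.061,0.009,0.121,0,0,0,0],[0.061,0.009,0.121,0.001,0,0.001,0],[0,0,0.1,0,0,0,0],[0,0,0.1,0,0,0,0],[0,0,0.06,0,0,0,0],[0,0,0.035,0,0,0,0],[0,0,0,0,0,0,0],[0,0,0,0,0,0,0]],
], force=50)

```text
clock: 10.55
tcp_pos: [0.4762, 0.3203, 0.0674]
orientation: [0.0, 0.738, 0.674, 0.001]
wrist_force: [0.5, -0.1, 0.5]
finger_gap: 0.0855
grip_force: 0.0
```

Run:
```python
from h import *
s=env.get_state();print(s['tcp_pos'],quat(s['orientation']).as_matrix()[:,2])
```

```text
[0.47621763 0.32025544 0.06742933] [ 1.07837527e-03  7.27883827e-04 -9.99999154e-01]
```

Call:
jog_arm([
  [[-0.004,-0.004,0.004,0,0,0,0],[0,0,0,0,0,0,255],[0,0,0,0,0,0,255],[0,0,0,0,0,0,255],[0,0,0,0,0,0,255],[0,0,0,0,0,0,255],[0,0,0,0,0,0,255],[0,0,0,0,0,0,255]],
])

```text
clock: 11.35
tcp_pos: [0.4748, 0.32, 0.0662]
orientation: [0.0, 0.738, 0.675, 0.001]
wrist_force: [-1.3, -0.2, 6.4]
finger_gap: 0.0276
grip_force: 49.7
```

Run:
```python
from h import *
import pickle
q,K,B,o=pickle.load(open('fit.pkl','rb'))
s=env.get_state();print(s['tcp_pos'],s['finger_gap'],s['grip_force'],s['wrist_force'])
p0=np.array(s['tcp_pos'])
S=o+B@np.array([q[3]+.01,q[4],.007]); n=B[:,2]
T=S+n*(.050+.04); print('spot',S,'hover',T)
import h
# from lifted state plan: lift straight 0.13 then go
st=dict(s); st['tcp_pos']=p0+[0,0,.13]
class E: get_state=staticmethod(lambda: st)
h.env=E
plan(T,toolR(q[2]),255)
```

```text
[0.47480442 0.31996902 0.06621505] 0.027599181641347663 49.656736679608 [-1.34152934 -0.16387296  6.4008228 ]
spot [0.59368617 0.03814814 0.07514805] hover [0.57048637 0.04023768 0.16208137]
[[-0.135,0.06,0.017,-0.01,-0.0,0.0,255],[-0.135,0.06,0.019,-0.01,-0.0,0.0,255],[-0.135,0.059,0.021,-0.011,-0.0,0.0,255],[-0.135,0.058,0.022,-0.01,-0.0,0.0,255],[-0.135,0.057,0.025,-0.011,-0.0,0.0,255],[-0.135,0.057,0.027,-0.01,-0.0,-0.0,255],[-0.135,0.056,0.028,-0.011,-0.0,-0.0,255],[-0.135,0.054,0.03,-0.01,-0.0,-0.0,255]]
end err mm [-0.11  0.08 -0.01] deg 0.05
```

Call:
jog_arm([
  [[0,0,-0.04,0,0,0,255],[0,0,-0.08,0,0,0,255],[0,0,-0.1,0,0,0,255],[0,0,-0.1,0,0,0,255],[0,0,-0.1,0,0,0,255],[0,0,-0.1,0,0,0,255],[-0.135,0.06,0.017,-0.01,0,0,255],[-0.135,0.06,0.019,-0.01,0,0,255],[-0.135,0.059,0.021,-0.011,0,0,255],[-0.135,0.058,0.022,-0.01,0,0,255],[-0.135,0.057,0.025,-0.011,0,0,255],[-0.135,0.057,0.027,-0.01,0,0,255],[-0.135,0.056,0.028,-0.011,0,0,255],[-0.135,0.054,0.03,-0.01,0,0,255],[0,0,0,0,0,0,255],[0,0,0,0,0,0,255],[0,0,0,0,0,0,255]],
])

```text
clock: 13.05
tcp_pos: [0.5696, 0.0406, 0.1616]
orientation: [0.095, 0.732, 0.669, 0.088]
wrist_force: [0.3, 0.4, 0.2]
finger_gap: 0.0274
grip_force: 49.4
```

Run:
```python
from h import *
import pickle
q,K,B,o=pickle.load(open('fit.pkl','rb'))
s=env.get_state();Q=quat(s['orientation'])
print((B.T@(s['tcp_pos']-o)*1e3).round(2),'goal',(q[3]+.01)*1e3,q[4]*1e3,'rotvec to goal deg',np.degrees((Q.inv()*R.from_matrix(toolR(q[2]))).as_rotvec()).round(2))
print(s['wrist_force'],s['finger_gap'])
w=rd('wrist'); save(w,'w6.png'); pickle.dump(w,open('w6.pkl','wb'))
d=rd('side'); save(d,'s6.png'); pickle.dump(d,open('s6.pkl','wb'))
S=o+B@np.array([q[3]+.01,q[4],.007]); print(proj(w,S),proj(d,S),proj(d,S+B[:,2]*.04),proj(d,S+B[:,2]*.09))
a=cv2.resize(cv2.imread('pics/s6.png')[100:260,220:420],(500,400),interpolation=3)
b=cv2.resize(cv2.imread('pics/w6.png')[20:270,210:430],(300,340),interpolation=3)
im=np.zeros((400,800,3),np.uint8); im[:,:500]=a; im[:340,500:]=b; cv2.imwrite('pics/c6.png',im)
```

```text
[-7.2  -2.71 96.8 ] goal -6.233826638501019 -3.0121401268273424 rotvec to goal deg [-0.1  -0.04  0.02]
[0.27914061 0.38350748 0.19293269] 0.027448598675931392
[320.85360484 207.01716012] [297.87391685 185.52355118] [300.09294282 173.80997964] [302.99039061 158.52069586]
```

View pics/c6.png

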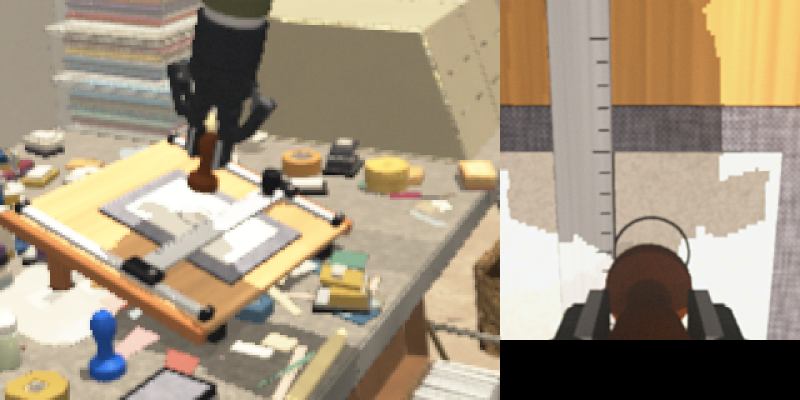

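The stamp is held upright over the circle and the straightedge lies on the line. I'll bias it about 1 mm upslope for clearance, then descend to about 5 mm above the card.

Call:
jog_arm([
  [[0.001,0.007,0.03,0,0,0,255],[0,0,0.04,0,0,0,255],[0,0,0.04,0,0,0,255],[0,0,0.03,0,0,0,255],[0,0,0,0,0,0,255],[0,0,0,0,0,0,255],[0,0,0,0,0,0,255]],
])

```text
clock: 13.85
tcp_pos: [0.5809, 0.0392, 0.1284]
orientation: [0.096, 0.732, 0.669, 0.088]
wrist_force: [0.0, -0.5, -0.6]
finger_gap: 0.028
grip_force: 49.4
```

```bash
cat > st.py <<'E'
from h import *
import pickle
q,K,B,o=pickle.load(open('fit.pkl','rb'))
s=env.get_state();Q=quat(s['orientation'])
print((B.T@(s['tcp_pos']-o)*1e3).round(2),np.degrees((Q.inv()*R.from_matrix(toolR(q[2]))).as_rotvec()).round(2),'F board',(B.T@s['wrist_force']).round(2),s['clock'])
E
python3 st.py
```

```text
[-4.85 -3.08 61.81] [-0.03 -0.02 -0.  ] F board [-0.1  -0.45 -0.58] 13.85
```

Call:
jog_arm([
  [[0.001,-0.002,0.008,0,0,0,255],[0,0,0.004,0,0,0,255],[0,0,0.004,0,0,0,255],[0,0,0,0,0,0,255],[0,0,0,0,0,0,255]],
])

```text
clock: 14.35
tcp_pos: [0.5812, 0.0395, 0.1242]
orientation: [0.096, 0.732, 0.669, 0.088]
wrist_force: [-0.6, 0.5, -0.6]
finger_gap: 0.0281
grip_force: 49.4
```

```bash
python3 st.py
```

```text
[-5.63 -2.82 57.64] [-0.05 -0.02 -0.01] F board [-0.79  0.43 -0.44] 14.35
```

Call:
jog_arm([
  [[0,0,0.004,0,0,0,255],[0,0,0,0,0,0,255],[0,0,0,0,0,0,255]],
])

```text
clock: 14.65
tcp_pos: [0.5815, 0.0395, 0.1232]
orientation: [0.096, 0.732, 0.669, 0.088]
wrist_force: [0.8, 0.2, -0.4]
finger_gap: 0.0275
grip_force: 49.4
```

```bash
python3 st.py
```

```text
[-5.66 -2.79 56.58] [-0.06 -0.02 -0.  ] F board [ 0.69  0.27 -0.59] 14.65
```

Call:
jog_arm([
  [[0,0,0.004,0,0,0,255],[0,0,0,0,0,0,255],[0,0,0,0,0,0,255]],
])

```text
clock: 14.95
tcp_pos: [0.5818, 0.0395, 0.1224]
orientation: [0.096, 0.732, 0.669, 0.088]
wrist_force: [-0.7, 0.9, -0.1]
finger_gap: 0.0279
grip_force: 49.5
```

```bash
python3 st.py
```

```text
[-5.52 -2.76 55.7 ] [-0.04 -0.02  0.  ] F board [-0.74  0.8   0.12] 14.95
```

Call:
jog_arm([
  [[0,0,0.004,0,0,0,255],[0,0,0,0,0,0,255],[0,0,0,0,0,0,255]],
])

```text
clock: 15.25
tcp_pos: [0.5821, 0.0395, 0.1215]
orientation: [0.096, 0.732, 0.669, 0.088]
wrist_force: [-1.1, -0.0, 1.9]
finger_gap: 0.0279
grip_force: 49.7
```

```bash
python3 st.py
```

```text
[-5.5  -2.75 54.76] [-0.04 -0.02  0.  ] F board [-0.6  -0.13  2.11] 15.25
```

Call:
jog_arm([
  [[0,0,0.004,0,0,0,255],[0,0,0.002,0,0,0,255],[0,0,0,0,0,0,255],[0,0,0,0,0,0,255],[0,0,0,0,0,0,255]],
])

```text
clock: 15.75
tcp_pos: [0.5825, 0.0394, 0.12]
orientation: [0.096, 0.732, 0.669, 0.088]
wrist_force: [-1.9, 1.0, 4.4]
finger_gap: 0.0277
grip_force: 50.1
```

```bash
python3 st.py
python3 - <<'E'
from h import *
import pickle
q,K,B,o=pickle.load(open('fit.pkl','rb'))
w=rd('wrist'); save(w,'w7.png')
S=o+B@np.array([q[3]+.01,q[4],.007]); print(proj(w,S), proj(w,o+B@np.array([q[3]-.0085,q[4]+.05,.014])))
cv2.imwrite('pics/w7c.png',cv2.resize(cv2.imread('pics/w7.png')[20:270,220:430],None,fx=2.4,fy=2.4,interpolation=3))
E
python3 st.py
```

```text
[-5.52 -2.75 53.28] [-0.04 -0.02  0.  ] F board [-0.81  0.86  4.72] 15.75
[318.24617916 230.2061181 ] [282.13705507 144.64848221]
[-5.54 -2.76 53.23] [-0.04 -0.02 -0.  ] F board [-1.16  1.17  5.49] 15.8
```

View pics/w7c.png

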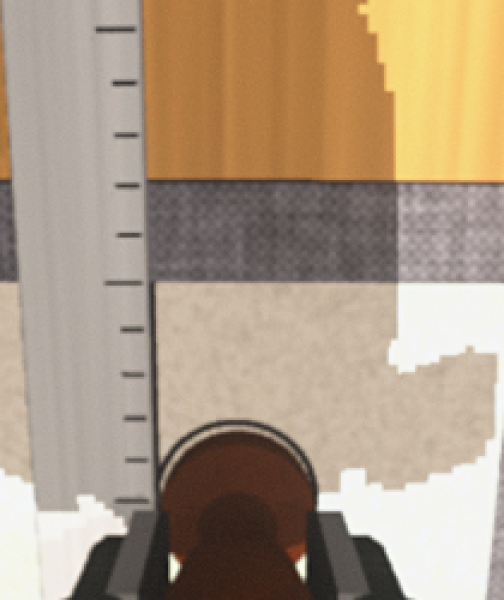

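The foot sits concentric in the circle, the pencil line runs right along the straightedge's edge, and the push is about 5 N.

```bash
python3 -c "
from h import *
print(ticket.hand_in())"
```

```text
the job is handed in; nothing more can be done
None
```

The job is handed in (no verdict came back): the straightedge measured within about 0.5 mm of the line, and the stamp is still held square in the circle, pressing with about 5 N.

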